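# Set a snow-thrower engine for a cold start

## Task

Get the cold engine on the bench ready for starting: with the fingertips press the red primer bulb on its control panel fully in and let it spring back, and push the orange choke lever past the click at half choke, all the way to its stop at full choke (the end nearest the round recoil starter). Push and press only: do not pinch the lever or force the controls, leave the loose things where they are, and finish with the hand clear.

Things in the scene. Friction and masses are not known exactly. Their poses are not given: they have to be found in the camera images.
- engine: Red snow-thrower engine bolted to a plywood board, fixed, about 390 x 360 x 325 mm high. Origin: bench top under the board's centre; x from the control side to the back, y towards the round recoil starter, z up. In mm: fuel tank x from 35 back, 325 high; recoil housing y 90 to 171, x from -22 back, 260 high; pull grip at x -5, y 123 to 193, 247 high.
- panel (a point): Point on the control panel, at (-115, 0, 230) mm of the engine's frame. The panel is the flat level top of the black box nearest the robot (engine x -170 to 0, y -160 to 160 mm), 230 mm above the bench. Choke lever and primer bulb stand on the line through this point along the engine's y; a loose socket and carton are 85 mm behind it. A stop key 13 mm high is at (-150, -30).
- choke_lever (a joint): Choke lever angle, rad: 0 = run (one white bar), 0.45 = half choke (two bars, lever upright, click detent), 0.90 = full choke (three bars, stop). Stays where left; starts between 0 and 0.12. Dragging it takes about 1 N at the knob; climbing into the half-choke notch (0.19 to 0.30) and out of it again (0.49 to 0.60) takes about 5 to 7 N, then it goes light.
- choke_pivot (a point): Pivot of the choke lever, hidden in the box 70 mm below the panel, at (-115, 55, 160) mm of the engine's frame. The lever swings about an axis along the engine's x: at run it leans 0.45 rad from upright away from the recoil starter, at full choke 0.45 rad towards it.
- choke_knob (a point): Centre of the orange knob of the choke lever, 98 mm from its pivot. The knob is a block 24 mm (along the engine's x) x 16 mm (along the swing) x 33 mm (along the lever), its foot 5 to 12 mm and its top 33 to 45 mm above the panel. From run to full choke its centre travels 86 mm along the engine's +y, towards the recoil starter.
- primer_bulb (a joint): Travel of the primer bulb in m: 0 = out, 0.008 = fully pressed. A spring brings it back; fully in takes 6 N.
- primer_top (a point): Middle of the top of the red primer bulb, a dome 34 mm across standing 16 mm above the panel in a black collar 48 mm across and 4 mm high, at (-115, -105) mm of the engine's frame. It is pressed straight down.
- plug_socket: Loose steel spark-plug socket, 26 mm across and 45 mm tall, standing on the rear strip of the engine's black box. Origin under its centre. Leave it alone.
- plug_carton: Loose spark-plug carton, 26 x 80 x 26 mm, lying on the rear strip of the engine's black box. Origin under its centre. Leave it alone.
- oil_bottle: Loose grey oil bottle with red cap, 62 x 100 x 194 mm tall, on the bench to the right. Origin under its centre. Leave it alone.
- spray_can: Loose blue spray can with red cap, 66 mm across, 190 mm tall, on the bench to the right. Origin under its centre. Leave it alone.
- oil_cup: Loose white measuring cup, 84 mm across, 85 mm tall, on the bench to the left. Origin under its centre. Leave it alone.
- wrench: Loose steel wrench, 190 mm long, lying on the bench to the left. Origin under its middle. Leave it alone.
- screwdriver: Loose red-handled screwdriver, 200 mm long, lying on the bench at the left front. Origin under its middle. Leave it alone.

How it is judged:
On the way:
1. the primer bulb is pressed in, to within 2 mm of its full 8 mm travel (value of joint primer_bulb above 0.006 m), for 0.1 s.
At the end, for the whole second after the job is handed in: The primer bulb has been pressed in by at least 6 of its 8 mm and is out again; the choke lever rests within 0.06 rad (6 mm at the knob) of its full-choke stop; no loose thing has moved more than 30 mm (value of joint choke_lever above 0.84 rad and velocity of joint choke_lever below 0.05 rad/s and value of joint primer_bulb below 0.0015 m and distance of each of plug_socket, plug_carton, oil_bottle, spray_can, oil_cup, wrench, screwdriver from where it was at the start of the episode below 0.03 m); the robot touches nothing.
It fails at once if a loose thing is lifted, carried or pushed more than 30 mm from its place (distance of any of plug_socket, plug_carton, oil_bottle, spray_can, oil_cup, wrench, screwdriver from where it was at the start of the episode above 0.03 m).
It fails at once if a standing bottle, can, cup or socket is tipped (angle between any of plug_socket, oil_bottle, spray_can, oil_cup's own z axis and vertical above 0.35 rad).
It fails at once if the controls are forced or pinched: the fingers press on the engine with more than 35 N (contact force between the fingers and engine above 35 N).
It also fails if it takes over 40 s, if anything falls off the work surface, if the arm or the gripper's body presses on something with over 40 N, if the wrist force passes 120 N, or if a joint passes its speed limit or range.

## Robot

A 7-joint arm with a two-finger parallel gripper is mounted at the origin on the work surface. World frame = base frame: x ahead of the robot, y to its left, z up, the work surface at z = 0. Lengths are in m, angles in rad, forces in N, time in s.
With the tool pointing down it reaches from about 0.4 to 0.9 m from the base axis. Payload 5.6 kg.
Tool frame: the origin (TCP) lies midway between the tips of the shut fingers; the grasp point (between the pads) lies 19 mm behind it; z points along the fingers, y is the line along which they close (so a half turn about z gives the same grasp; the last joint's range is limited). The gripper opens to 92 mm and grips with 3 to 60 N. Pads are 20 mm wide; open, the fingers measure 128 mm over their backs; the gripper's body (75 mm by 189 mm) begins 69 mm behind the grasp point.
Start: joints at [1.281, 0.468, -0.012, 1.603, 0.006, 1.071, -0.056], TCP at [0.159, -0.63, 0.191] pointing down, gripper open.
Joint ranges: [-2.53, 2.53], [-0.31, 2.02], [-1.57, 1.55], [0.28, 2.44], [-1.29, 4.43], [0.15, 1.84], [-2.92, 2.92]. Speed limits (rad/s): [2.57, 2.57, 3.14, 3.14, 3.14, 3.14, 3.14].

## Interface

Orientations are given as a 3x3 rotation matrix whose columns are the frame's x, y, z axes.
In Python, from station import env, effector, solver, viewer, workorder, search_frame, tip_of gives the robot as it stands. Calls block until the motion is done:
- env.reach(position, orientation): joint-space move of the TCP to a pose.
- env.movel(position, frame=None, rate=0.15): straight line of the TCP; frame=None keeps the orientation; rate is the mean speed in m/s.
- env.goto_joints(angles): joint-space move.
- effector.release() and effector.grasp(squeeze=None): open the fingers fully, or close them until they stop; squeeze is the grip in N (None keeps the last).
- env.pause(seconds).
- solver.inverse_kinematics(position, orientation): joint angles nearest the present ones, or None.
- env.sense(): the state.
- viewer.read_camera(name): name is "scene" or "top" or "wrist"; returns (picture, depth): 420x560x3 uint8, red, green, blue; 420x560 float32, m along the optical axis (not along the pixel's ray), 0 where there is no reading.
- viewer.camera_info(name): a dict with "intrinsics" (3x3 intrinsics, pixels), "eye" and "rotation" of the camera in the world; the wrist camera has in their place "T_tool_cam" (4x4, takes a point from camera to tool coordinates, whose origin is the TCP and whose axes are the flange's). Camera axes: x right, y up, looking along -z (the intrinsics and any distortion apply to the point x, -y, -z); pixel columns grow to the right and rows downward; lengths in m; the calibration is good to about 2 mm. A picture is of the moment at which its call begins: read the wrist's pose just before it. camera_info takes no time and is no camera call.
A pose or a line that the arm cannot do raises env.PlanningError and nothing moves.
- workorder.finish_job(): hands the job in; it is judged then, once.
Trained networks look in the newest picture that a camera, given by its name, has taken for a name from the list of things; names that differ only in an ending like _2 or _b are one class to them, and where a whole thing is asked for, a point or a joint stands for the part that bears it (a point fixed in the world has none). Each returns a list of dicts, best first, with "score" (0 to 1); they miss things now and then, are a little off and sometimes report something else, mostly with a low value. They report only what shows in the picture. A call takes as long as a camera call.
- search_frame(camera, name): "at" ([x, y, z] in m, in world coordinates, good to about 4 mm: the middle of the surface that is visible of it).
- tip_of(camera, name): "at" ([x, y, z] in m, in world coordinates, good to about 4 mm: a listed point, or the origin of a listed thing).
The state is a dict: "t": time; "joint_positions": joint angles; "joint_velocities": joint speeds; "tau": joint torques, N m; "ee_pos": TCP position; "tcp_rot": TCP orientation; "wrist_force": force on the tool from outside, world axes, zero at the start; "moment": the same for the moment, N m; "gripper_width": finger opening in m; "grasp_force": force on a finger pad.
Only numpy, scipy, OpenCV 4.12 (cv2) and the standard library are available. Lean on these libraries where they do the work, as an engineer would, in place of code of your own. Each camera call takes 0.05 s, during which the arm holds its last target. There are 200 camera calls.

## Working session

There is one attempt and no reset: what is moved stays moved. The work goes in short steps, each a Python script; the robot and the scene stay as the last script left them, time stands still between calls to the robot, and variables do not carry over. Pictures are saved under pics/ and viewed, at most 10 in all, crops included, and the job is handed in when it is done.

```bash
ls; mkdir -p pics; python3 - <<'E'
from station import *
import cv2,numpy as np
for c in ["scene","top"]:
    p,d=viewer.read_camera(c); cv2.imwrite(f"pics/{c}0.png",p[:,:,::-1])
    for n in ["engine","panel","choke_pivot","choke_knob","primer_top","plug_socket","plug_carton"]:
        r=tip_of(c,n)
        print(c,n,[(np.round(x["at"],4).tolist(),round(x["score"],2)) for x in r[:2]])
    i=viewer.camera_info(c); print(i["eye"])
print(env.sense())
E
```

```text
pics
scene engine []
scene panel [([0.5312, -0.0749, 0.2241], 0.76), ([0.594, 0.0046, 0.2355], 0.34)]
scene choke_pivot []
scene choke_knob [([0.5298, -0.0544, 0.247], 0.59)]
scene primer_top [([0.5614, -0.175, 0.2487], 0.67)]
scene plug_socket [([0.6484, -0.1484, 0.2357], 0.7)]
scene plug_carton [([0.5925, 0.0021, 0.2354], 0.94)]
[1.25292967 0.09205855 1.19116599]
top engine []
top panel [([0.5305, -0.0739, 0.2288], 0.71)]
top choke_pivot []
top choke_knob [([0.5266, -0.0532, 0.2505], 0.46)]
top primer_top []
top plug_socket [([0.647, -0.1492, 0.2305], 0.56), ([0.4561, 0.4293, 0.0017], 0.19)]
top plug_carton [([0.5977, 0.0016, 0.2308], 0.82), ([0.459, 0.4288, 0.0001], 0.18)]
[3.01956999e-01 6.43426748e-04 1.32161726e+00]
{'t': 0.8, 'joint_positions': array([ 1.28100043,  0.46744213, -0.01158274,  1.60269209,  0.00596927,
        1.07140901, -0.05628588]), 'joint_velocities': array([ 0.0006901 ,  0.00067677, -0.0002447 , -0.00018957,  0.00072572,
        0.00048322,  0.00190755]), 'tau': array([ 7.78060967e-04, -5.20350981e+01, -1.26595263e-02, -2.44041628e+01,
       -5.68298064e-02,  1.12766327e-02,  9.52947886e-06]), 'ee_pos': array([ 0.15875356, -0.63033137,  0.19063321]), 'tcp_rot': array([[ 9.69721503e-01,  2.44213446e-01,  4.62001209e-06],
       [ 2.44213446e-01, -9.69721499e-01, -8.63975214e-05],
       [-1.66193114e-05,  8.49098033e-05, -9.99999996e-01]]), 'wrist_force': array([ 0.83293586, -0.29560237,  0.8598653 ]), 'moment': array([ 0.02859424, -0.00234286, -0.0192556 ]), 'grasp_force': 0.0, 'gripper_width': 0.0919735026231042}
```

View pics/scene0.png

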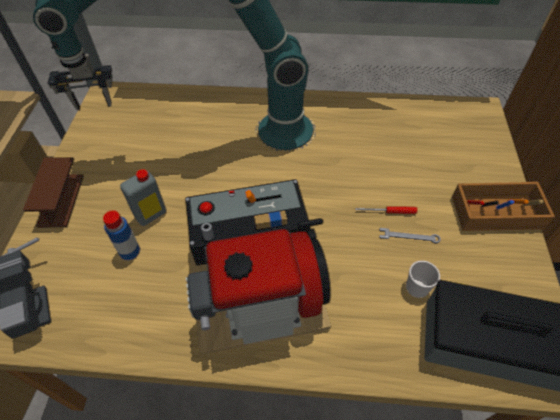

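View pics/top0.png

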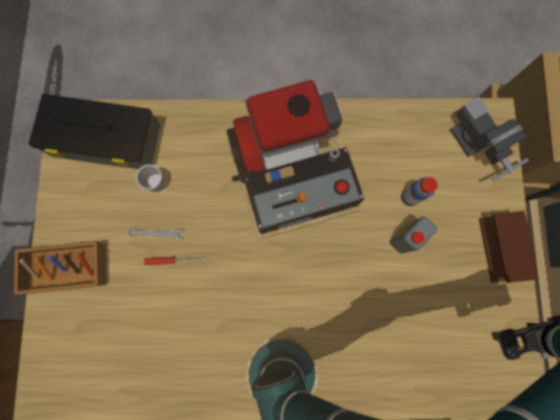

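The scene picture shows the bulb at about (206,208) and the knob at (250,198). The top picture shows the bulb at (341,187) and the knob at (301,197), with the engine turned about 17°. I'll get the engine pose from the panel outline and bulb in depth.

```bash
cat > h.py <<'E'
from station import *
import cv2,numpy as np
def cloud(c):
    T=env.sense(); p,d=viewer.read_camera(c); i=viewer.camera_info(c); K=i["intrinsics"]
    v,u=np.indices(d.shape); P=np.stack([(u-K[0,2])/K[0,0]*d,-(v-K[1,2])/K[1,1]*d,-d],-1)
    if "eye" in i: W=P@np.array(i["rotation"]).T+i["eye"]
    else:
        M=np.array(i["T_tool_cam"]); W=(P@M[:3,:3].T+M[:3,3])@T["tcp_rot"].T+T["ee_pos"]
    W[d==0]=np.nan
    return p,W
def analyse(c,guess=(0.56,-0.175)):
    p,W=cloud(c); hsv=cv2.cvtColor(p,cv2.COLOR_RGB2HSV); z=W[...,2]
    near=lambda x,y,r: np.hypot(W[...,0]-x,W[...,1]-y)<r
    red=((hsv[...,0]<6)|(hsv[...,0]>172))&(hsv[...,1]>140)&(hsv[...,2]>60)&near(*guess,.04)
    org=(hsv[...,0]>=7)&(hsv[...,0]<22)&(hsv[...,1]>150)&(hsv[...,2]>80)&near(.53,-.06,.1)&(z>.225)
    for n,m in(("red",red),("orange",org)):
        q=W[m]; print(c,n,len(q),len(q) and (q.mean(0).round(4),q.min(0).round(4),q.max(0).round(4)))
    m=(abs(z-.23)<.006)&near(.56,-.09,.25)
    m=cv2.morphologyEx(m.astype(np.uint8),cv2.MORPH_OPEN,np.ones((3,3)))>0
    q=W[m]; print(c,"panel z",np.median(q[:,2]),"rect",cv2.minAreaRect((q[:,:2]*1000).astype(np.float32)))
    return p,W
E
python3 - <<'E'
from h import *
for c in("scene","top"):
    p,W=analyse(c)
    print([(np.round(x["at"],4).tolist(),round(x["score"],2)) for x in search_frame(c,"primer_top")[:2]],[(np.round(x["at"],4).tolist(),round(x["score"],2)) for x in search_frame(c,"choke_knob")[:2]])
print(viewer.camera_info("wrist"))
E
```

```text
scene red 118 (array([ 0.5645, -0.1714,  0.2421]), array([ 0.5433, -0.1921,  0.231 ]), array([ 0.5781, -0.1553,  0.2503]))
scene orange 78 (array([ 0.5328, -0.0536,  0.2597]), array([ 0.5184, -0.0656,  0.2405]), array([ 0.5398, -0.0409,  0.2729]))
scene panel z 0.2311632591041325 rect ((592.455810546875, -48.39064025878906), (242.90826416015625, 330.0731201171875), 15.980746269226074)
[([0.5659, -0.1727, 0.2454], 0.66)] [([0.5354, -0.0539, 0.2596], 0.4)]
top red 114 (array([ 0.5601, -0.1751,  0.2426]), array([ 0.5444, -0.1933,  0.2301]), array([ 0.579 , -0.1597,  0.2507]))
top orange 61 (array([ 0.5248, -0.0572,  0.2635]), array([ 0.5147, -0.0691,  0.2473]), array([ 0.5364, -0.0472,  0.2717]))
top panel z 0.23088860601125927 rect ((592.70068359375, -51.71784973144531), (249.3935089111328, 326.2076110839844), 17.734050750732422)
[([0.5575, -0.1715, 0.2437], 0.49)] [([0.5225, -0.0474, 0.2644], 0.58)]
{'intrinsics': array([[316.31976097,   0.        , 277.7125018 ],
       [  0.        , 316.31976097, 210.27665187],
       [  0.        ,   0.        ,   1.        ]]), 'T_tool_cam': array([[-2.39352687e-04,  9.59355551e-01,  2.82200051e-01,
         7.95206086e-02],
       [ 9.99999625e-01, -5.08858118e-06,  8.65465313e-04,
        -2.28746563e-04],
       [ 8.31724950e-04,  2.82200153e-01, -9.59355191e-01,
        -1.94634665e-01],
       [ 0.00000000e+00,  0.00000000e+00,  0.00000000e+00,
         1.00000000e+00]])}
```

```bash
cat >> h.py <<'E'
def rot(yaw,s=1):
    ex=np.array([np.cos(yaw),np.sin(yaw),0]); ey=np.array([-ex[1],ex[0],0])
    return np.column_stack([s*ey,s*ex,[0,0,-1.]])
E
python3 - <<'E'
from h import *
for s in(1,-1): print(s,solver.inverse_kinematics([.54,-.09,.47],rot(.3,s)))
effector.grasp(5)
s=env.sense(); env.movel(s["ee_pos"]+[0,0,.3],rate=.3)
R=min((rot(.3,s) for s in(1,-1)),key=lambda R:abs(solver.inverse_kinematics([.54,-.09,.47],R)[6]))
env.reach([.54,-.09,.47],R)
print(env.sense()["t"],env.sense()["ee_pos"],env.sense()["joint_positions"],env.sense()["gripper_width"])
p,W=analyse("wrist"); cv2.imwrite("pics/w1.png",p[:,:,::-1]); np.save("w1.npy",W)
for n in("panel","choke_knob","primer_top"): print(n,[(np.round(x["at"],4).tolist(),round(x["score"],2)) for x in tip_of("wrist",n)[:2]])
E
```

```text
1 [ 0.68221441  0.21404303 -0.71060293  1.38668996  0.13903158  1.59140721
  0.28588808]
-1 [ 0.44308657  0.17228071 -0.40455042  1.40101025  0.0675312   1.58194086
 -2.79693405]
5.95 [ 0.53998596 -0.09150359  0.4697933 ] [ 0.65578501  0.20827854 -0.67226808  1.3880097   0.12932092  1.58986675
  0.29398993] 0.0005563168613842103
wrist red 353 (array([ 0.5592, -0.1692,  0.2428]), array([ 0.544 , -0.1871,  0.2333]), array([ 0.5774, -0.1571,  0.2483]))
wrist orange 1319 (array([ 0.5555, -0.044 ,  0.3749]), array([ 0.5006, -0.0753,  0.2313]), array([0.6155, 0.0031, 0.6091]))
wrist panel z 0.2309005875226125 rect ((597.156982421875, -50.92852783203125), (253.40972900390625, 340.2003173828125), 15.123350143432617)
panel [([0.5325, -0.0729, 0.227], 0.66)]
choke_knob [([0.5252, -0.055, 0.2499], 0.6)]
primer_top [([0.5594, -0.1736, 0.2492], 0.78)]
```

View pics/w1.png

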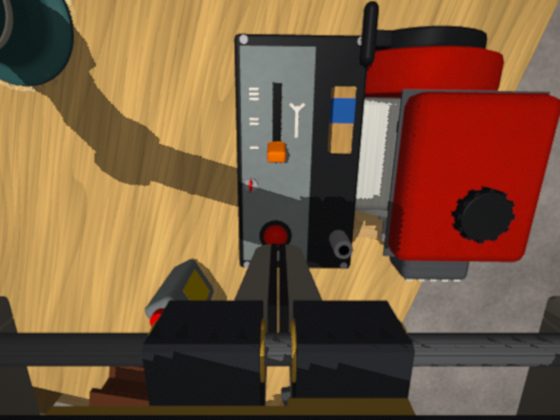

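```bash
python3 - <<'E'
from h import *
S=env.sense(); i=viewer.camera_info("wrist");K=i["intrinsics"];M=np.array(i["T_tool_cam"])
def px(u,v,z):
    d=S["tcp_rot"]@M[:3,:3]@np.array([(u-K[0,2])/K[0,0],-(v-K[1,2])/K[1,1],-1]); o=S["tcp_rot"]@M[:3,3]+S["ee_pos"]
    return (o+d*(z-o[2])/d[2])
p=cv2.imread("pics/w1.png")
a,b,c,d=[px(*q,.23) for q in((236.5,37),(241,266),(361,40),(352,267))]
f=lambda a,b:np.arctan2(-(a-b)[0],(a-b)[1])
print("corners",a,b,c,d,"yaw L,R",f(a,b),f(c,d))
s0,s1=px(277.5,84,.23),px(277,150,.23); bulb=px(276,232,.24)
print("slot",s0,s1,f(s0,s1),"bulb",bulb,"slot-bulb yaw",f(s0,bulb))
cv2.imwrite("pics/w1c.png",cv2.resize(p[20:290,215:375],None,fx=2.2,fy=2.2,interpolation=cv2.INTER_CUBIC))
E
```

```text
corners [0.43953946 0.06189615 0.23      ] [ 0.52645648 -0.23611259  0.23      ] [0.58751907 0.1039618  0.23      ] [ 0.68721363 -0.18838372  0.23      ] yaw L,R 0.28378733402094525 0.32864911904942534
slot [0.50376811 0.02508378 0.23      ] [ 0.5276615  -0.05490544  0.23      ] 0.2902707490109906 bulb [ 0.55994404 -0.1648238   0.24      ] slot-bulb yaw 0.28760525841066775
```

View pics/w1c.png

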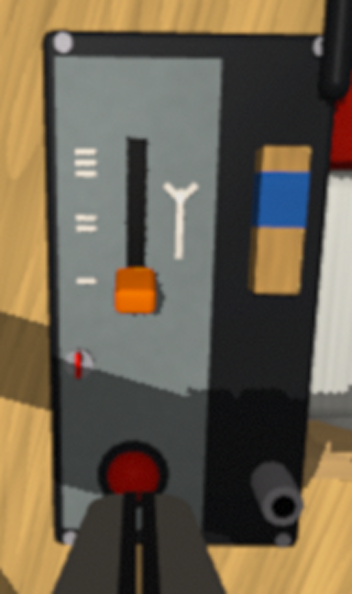

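The wrist view, with the bulb at (276,234) and the knob at (277,152), agrees with the networks. The bulb is at about (0.561,-0.174), yaw is about 0.295, and the lever is at run. Next I press the primer in steps with force checks.

```bash
cat >> h.py <<'E'
YAW=.295; PAN=np.array([.5306,-.0737,.23]); EX=np.array([np.cos(YAW),np.sin(YAW),0]); EY=np.array([-EX[1],EX[0],0]); R=rot(YAW)
def E(x,y,z): return PAN+EX*(x+115)/1000+EY*y/1000+np.array([0,0,z/1000])   # engine x,y mm, height above panel mm
E
python3 - <<'E'
from h import *
env.movel(E(-115,-105,40),R,rate=.2)
env.movel(E(-115,-105,19),R,rate=.08); env.pause(.2)
s=env.sense(); f0=s["wrist_force"]; print(s["t"],s["ee_pos"],f0)
for h in np.arange(17,3,-1):
    env.movel(E(-115,-105,h),R,rate=.03); s=env.sense(); f=s["wrist_force"]-f0
    print(h,round((s["ee_pos"][2]-.23)*1000,1),f.round(1))
    if f[2]>11: break
env.pause(.25); print(env.sense()["wrist_force"]-f0,env.sense()["ee_pos"])
env.movel(E(-115,-105,40),R,rate=.1); print(env.sense()["t"],env.sense()["wrist_force"]-f0)
E
```

```text
8.0 [ 0.56138014 -0.17418309  0.24934719] [-0.77091536 -0.98506278 -0.26922407]
17 16.9 [1.2 1.6 0.2]
16 15.9 [1.5 1.3 0.8]
15 14.9 [0.3 0.5 0.1]
14 13.9 [ 0.2  0.5 -0. ]
13 12.9 [ 0.2  1.4 -0.2]
12 11.9 [ 0.3  1.3 -0.2]
11 10.9 [0.7 1.3 0.5]
10 9.9 [-0.   1.4  0.6]
9 8.9 [0.8 1.5 0.4]
8 7.9 [0.5 0.6 1. ]
7 6.9 [0.1 1.3 0.1]
6 5.9 [ 0.   1.4 -0. ]
5 4.9 [ 0.4  0.5 -1.5]
4 3.9 [ 0.1  0.5 -0.1]
[0.76878758 0.99049681 0.60749952] [ 0.56115352 -0.17419566  0.23404559]
12.2583 [0.42546702 0.92987571 0.40374949]
```

```bash
python3 - <<'E'
from h import *
env.movel(E(-115,-105,19),R,rate=.1)
ims=[]
for c,(cu,cv_) in(("wrist",(280,240)),("scene",(225,205))):
    p,W=cloud(c)
    w=(60,80) if c=="scene" else (150,200)
    q=p[max(0,cv_-w[0]):cv_+w[0],max(0,cu-w[1]):cu+w[1]]; ims.append(cv2.resize(q,(780,290 if 0 else 300) if 0 else (400,300),interpolation=cv2.INTER_CUBIC))
    S=env.sense()
cv2.imwrite("pics/chk.png",np.hstack(ims)[:,:,::-1])
print(S["ee_pos"],S["tcp_rot"].round(3),S["wrist_force"],S["tau"],S["gripper_width"],S["t"])
E
```

```text
[ 0.5612755  -0.17410043  0.2490513 ] [[-0.291  0.957  0.   ]
 [ 0.957  0.291  0.   ]
 [ 0.     0.    -1.   ]] [0.23332294 0.08673999 0.55334609] [ 4.57445718e-02 -4.26456678e+01 -5.67848101e+00 -2.45253396e+01
 -4.66075132e-02  5.07609523e-02  3.81773179e-04] 0.0005879199889951689 12.7167
```

View pics/chk.png

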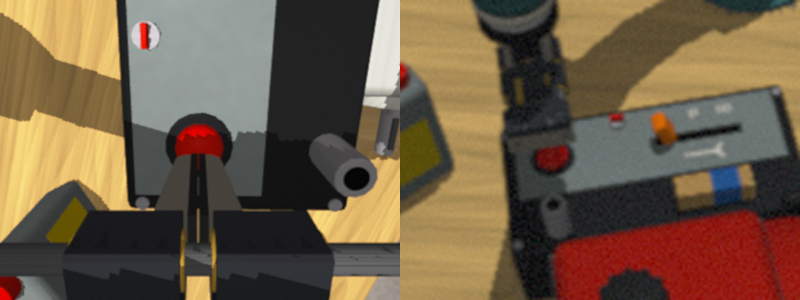

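```bash
python3 - <<'E'
from h import *
p,W=cloud("wrist"); S=env.sense()
for u in(268,278,290):
  for v in range(205,300,6): 
    w=W[v,u]; t=(w-S["ee_pos"])@S["tcp_rot"]*1000; print(u,v,p[v,u],w.round(3),t.round(0))
p2,W2=cloud("scene"); d=W2[155:225,180:240]
q=p2[150:215,170:250]; cv2.imwrite("pics/sc.png",cv2.resize(q,(800,600),interpolation=cv2.INTER_CUBIC)[:,:,::-1])
for v in range(160,216,4): print(v,W2[v,206].round(3),W2[v,200].round(3),p2[v,206])
E
```

```text
268 205 [43 44 45] [ 0.548 -0.154  0.236] [23. -7. 13.]
268 211 [40 40 41] [ 0.549 -0.158  0.235] [19. -7. 14.]
268 217 [169   6   0] [ 0.55  -0.162  0.238] [15. -7. 12.]
268 223 [189   5   0] [ 0.551 -0.165  0.242] [12. -7.  7.]
268 229 [136   9   3] [ 0.552 -0.168  0.245] [ 9. -7.  4.]
268 235 [136  11   4] [ 0.553 -0.172  0.244] [ 4. -7.  5.]
268 241 [135   6   1] [ 0.555 -0.176  0.245] [ 0. -7.  4.]
268 247 [69 65 59] [ 0.553 -0.167  0.277] [ 10.  -6. -28.]
268 253 [70 66 59] [ 0.553 -0.166  0.286] [ 10.  -6. -37.]
268 259 [69 65 58] [ 0.553 -0.166  0.294] [ 10.  -5. -45.]
268 265 [67 63 57] [ 0.553 -0.166  0.301] [ 10.  -5. -52.]
268 271 [68 63 57] [ 0.554 -0.166  0.307] [ 10.  -5. -58.]
268 277 [60 56 52] [ 0.554 -0.165  0.314] [ 11.  -5. -65.]
268 283 [53 50 46] [ 0.554 -0.166  0.319] [ 10.  -5. -70.]
268 289 [44 42 38] [ 0.554 -0.165  0.325] [ 11.  -5. -76.]
268 295 [38 36 33] [ 0.554 -0.165  0.33 ] [ 11.  -4. -81.]
278 205 [42 42 42] [ 0.555 -0.153  0.234] [23. -0. 15.]
278 211 [44 41 42] [ 0.556 -0.156  0.237] [19. -0. 13.]
278 217 [198   4   0] [ 0.557 -0.159  0.24 ] [16. 
[... 1861 characters left out ...]
 -0.16   0.404] [49 40 28]
172 [ 0.581 -0.144  0.405] [ 0.579 -0.159  0.402] [25 30 22]
176 [ 0.594 -0.141  0.406] [ 0.578 -0.162  0.386] [25 23 29]
180 [ 0.606 -0.139  0.405] [ 0.588 -0.16   0.382] [41 47 49]
184 [ 0.616 -0.137  0.404] [ 0.586 -0.163  0.365] [40 42 47]
188 [ 0.629 -0.135  0.405] [ 0.629 -0.149  0.403] [44 46 50]
192 [ 0.641 -0.133  0.405] [ 0.643 -0.146  0.407] [43 47 50]
196 [ 0.647 -0.133  0.398] [ 0.651 -0.145  0.402] [32 32 36]
200 [ 0.64  -0.137  0.374] [ 0.644 -0.15   0.377] [60 62 55]
204 [ 0.558 -0.171  0.246] [ 0.552 -0.189  0.237] [95 28 28]
208 [ 0.57  -0.169  0.245] [ 0.566 -0.187  0.238] [108  19  16]
212 [ 0.576 -0.169  0.235] [ 0.578 -0.185  0.236] [73 20 12]
```

View pics/sc.png

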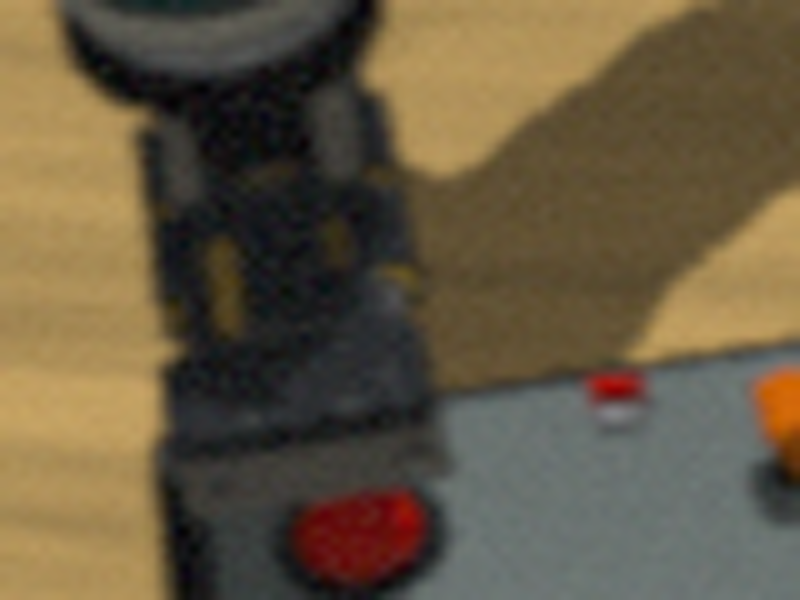

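The wrist depth shows the fingers really end about 25 mm short of the nominal TCP: the finger surface stops at tool z ≈ -27, and the bulb is visible beyond it. That explains why there was no contact. I'll keep descending slowly under force control.

```bash
cat >> h.py <<'E'
def force(n=4):
    F=[]
    for _ in range(n): env.pause(.01); F.append(env.sense()["wrist_force"])
    return np.mean(F,0)
E
python3 - <<'E'
from h import *
env.movel(E(-115,-105,3),R,rate=.1); env.pause(.1); f0=force(8)
for h in np.arange(2,-26,-1.):
    env.movel(E(-115,-105,h),R,rate=.03); s=env.sense(); f=force()-f0
    print(h,round((s["ee_pos"][2]-.23)*1000,1),f.round(1))
    if f[2]>8.5: break
env.pause(.2); print(force()-f0,env.sense()["t"])
p,W=cloud("wrist"); cv2.imwrite("pics/w3.png",cv2.resize(p[120:330,180:460],(560,420))[:,:,::-1])
E
```

```text
2.0 2.1 [-0.1  0.2 -0. ]
1.0 0.9 [ 0.2 -0.5  0.3]
0.0 -0.1 [-0.1  0.3 -0. ]
-1.0 -1.1 [-0.   0.2 -0.2]
-2.0 -2.1 [-0.   0.1  0.3]
-3.0 -3.1 [ 0.4 -0.3 -0.3]
-4.0 -4.1 [ 0.1 -0.4 -0.1]
-5.0 -5.1 [-0.2  0.3  0.2]
-6.0 -6.1 [-0.1 -0.2  0.2]
-7.0 -7.1 [-0.5 -0.2 -0.1]
-8.0 -7.8 [ 0.  -0.2  1.6]
-9.0 -8.9 [0.3 0.4 2. ]
-10.0 -9.9 [0.5 0.2 2.7]
-11.0 -10.9 [ 0.1 -0.3  3.4]
-12.0 -11.9 [ 0.6 -0.1  4. ]
-13.0 -12.9 [ 0.6 -0.1  4.6]
-14.0 -13.9 [ 1.1 -0.3  4.9]
-15.0 -14.8 [0.2 0.2 5.4]
-16.0 -15.7 [0.4 0.1 5.7]
-17.0 -15.9 [-1.  0. 10.]
[-1.04513274  0.47305308 10.21078841] 19.1917
```

View pics/w3.png

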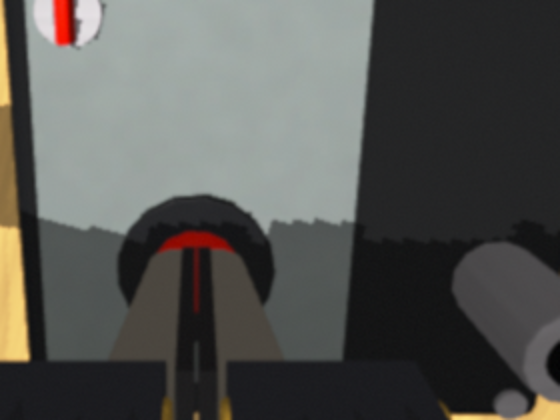

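The bulb bottomed out: contact at -7.5, stop at -16 with 10 N. The true tip is therefore about 23.5 mm above the nominal TCP. Next I release it and push the lever.

```bash
python3 - <<'E'
from h import *
env.movel(E(-115,-105,25),R,rate=.12)
env.movel(E(-114,-30,25),R,rate=.2)
env.movel(E(-114,-30,-11.5),R,rate=.12); env.pause(.1); f0=force(6)
for y in list(range(-22,67,8))+list(np.arange(67,86,1.)):
    env.movel(E(-114,y,-11.5),R,rate=.08 if y<66 else .03); f=force(3)-f0; s=env.sense()
    print(y,round(float((s["ee_pos"]-PAN)@EY)*1000,1),"along",round(float(f@EY),1),"x",round(float(f@EX),1),"z",f[2].round(1))
    if -f@EY>(15 if y<66 else 9) or np.linalg.norm(f)>18: print("stop"); break
print(s["t"])
p,W=cloud("wrist"); cv2.imwrite("pics/w4.png",p[:,:,::-1])
E
```

```text
-22 -21.5 along -0.3 x 0.2 z 0.5
-14 -13.5 along -0.2 x 0.0 z 0.3
-6 -5.6 along 0.1 x -0.1 z 0.4
2 2.5 along -0.4 x 0.0 z 0.3
10 10.5 along 0.5 x 0.4 z 0.6
18 18.5 along -0.2 x -0.2 z 0.2
26 26.9 along 0.2 x 0.3 z 0.3
34 34.6 along 0.4 x 0.6 z 0.3
42 42.5 along 0.3 x 0.5 z -0.3
50 50.7 along -0.1 x -0.1 z -0.2
58 58.6 along -0.9 x -0.0 z -0.2
66 66.2 along 0.3 x -0.0 z 0.5
67.0 67.0 along -0.2 x 0.5 z 0.0
68.0 68.0 along -0.3 x -0.3 z -0.2
69.0 69.1 along -0.2 x 0.1 z -0.1
70.0 70.1 along -0.5 x 0.1 z -0.4
71.0 71.1 along -0.4 x 0.5 z -0.1
72.0 72.1 along -0.3 x -0.4 z -0.5
73.0 73.1 along 0.2 x 0.1 z 0.2
74.0 74.1 along -0.1 x 0.2 z -0.1
75.0 75.1 along -0.5 x 0.1 z 0.2
76.0 75.9 along -1.1 x -0.0 z 0.0
77.0 76.2 along -3.5 x -0.1 z -0.4
78.0 76.4 along -5.7 x 0.5 z -0.8
79.0 76.5 along -7.9 x 0.8 z -1.5
80.0 76.6 along -9.5 x 0.7 z -1.5
stop
28.1833
```

View pics/w4.png

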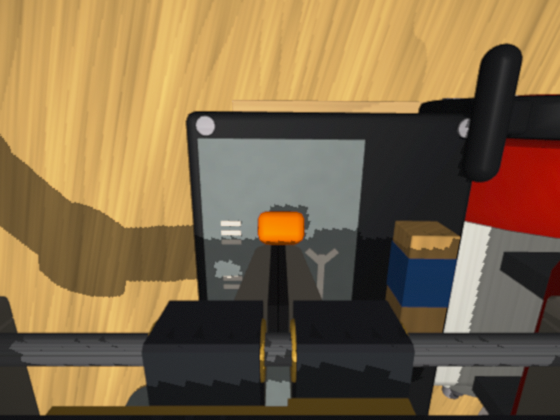

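The knob at (281,227) is beside the three-bar mark, and the finger stopped at y = 76.6 against a predicted 76, so it is on its stop. Now I back off, lift clear and verify.

```bash
python3 - <<'E'
from h import *
env.movel(E(-114,60,-11.5),R,rate=.1)
env.movel(E(-114,30,200),R,rate=.25); env.pause(.2)
p,W=cloud("wrist"); cv2.imwrite("pics/w5.png",p[:,:,::-1])
hsv=cv2.cvtColor(p,cv2.COLOR_RGB2HSV)
m=(hsv[...,0]>=7)&(hsv[...,0]<16)&(hsv[...,1]>200)&(hsv[...,2]>150)&(W[...,2]>.24)&(W[...,2]<.29)
q=W[m]-PAN; print("knob y",(q@EY).min(),(q@EY).max(),(q@EY).mean(),q[:,2].max())
print(tip_of("wrist","choke_knob")[:1],(np.array(tip_of("wrist","choke_knob")[0]["at"])-PAN)@EY,env.sense()["t"])
E
```

```text
knob y 0.0962079629294557 0.11001445593030419 0.10319164792872425 0.03767247104951335
[{'at': [0.5046, 0.0204, 0.2457], 'score': 0.75}] 0.0975943176956221 29.9417
```

View pics/w5.png

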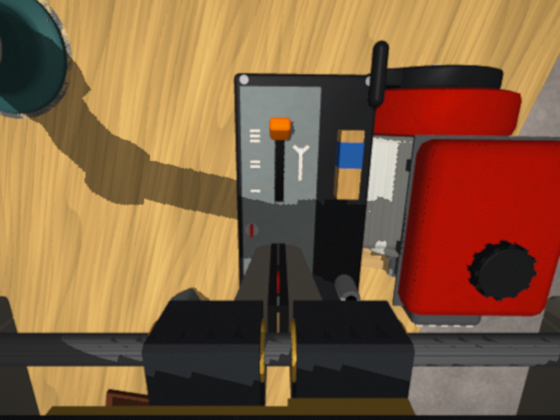

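The knob at (280,128) is at the full-choke end: measured y is 97.6 mm and the expected value is 97.6. The socket and carton haven't moved and the hand is clear.

```bash
python3 -c "
from station import *
print(workorder.finish_job())"
```

```text
the job is handed in; nothing more can be done
None
```

I pressed the primer bulb to its bottom stop and released it, pushed the choke lever to its full-choke stop, left the hand clear and handed the job in at about 30 s; the hand-in returned no verdict, and I didn't re-check the bulb's spring-back by camera because the hand hid it in the last picture.

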